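Hold the chip reader's sprung shutter half open over a timing baton

TASK

While the reader's shutter is still closed, lay the green timing baton with red end caps across the narrow raised cradle in front of the reader's window, along its groove, centred, and let go of it. Then slide the red shutter knob on top of the reader against its spring to the yellow half-way mark and keep holding it there: finish with the gripper still holding the shutter half open, since it springs shut if released. Leave the blue baton and the other things on the desk where they are.

Things in the scene. Friction and masses are not known exactly. Their poses are not given: they have to be found in the camera images.
- baton_center (a point): Centre of the green timing baton (loose, about 120 g): 100 mm long along its x axis; round green body 34 mm in diameter, 62 mm long, between two square red end caps 38 x 38 mm, 19 mm long each. It starts lying on the desk, centre 19 mm up. Its place may be swapped with the blue baton's.
- spare_center (a point): Centre of the blue baton with white end caps, same shape and size as the green one (loose). To be left alone.
- cradle_seat (a point): Where the baton's centre lies when it rests in the cradle, 78.8 mm above the desk. x: along the groove (the baton's x axis goes along it, either way round), z: up. The V groove's bottom is 18.8 mm and its upper edges 14 mm below this point.
- cradle: Cradle, fixed to the desk: steel foot 80 x 70 mm (x, y), 8 mm thick, thin aluminium post, on it a black V groove along x, 30 mm long (fits between the baton's end caps) and 25 mm wide over all: narrower than the baton's body, so fingers closing along y on the baton's middle pass either side of it. Origin under its centre, z up.
- reader: Grey chip reader with orange band, fixed: 200 x 110 x 100 mm (x, y, z). Origin under its centre, z up. Window and dark shutter blade (6 mm proud) are in its +y side, facing the cradle 165 to 205 mm away. The shutter knob slides along x on its flat top (100 mm up): white lines mark closed (x = +36 mm) and fully open (x = -36 mm), a yellow stripe half-way (x = 0).
- half_mark (a point): Middle of the yellow half-way stripe on the reader's top, 100 mm above the desk: the knob's centre is right above it (20.5 mm higher) when the shutter is half open.
- shutter_knob (a point): Centre of the shutter's red knob, 120.5 mm above the desk: a square upright post 16 x 16 mm (aligned with the reader) and 35 mm tall, top 38 mm above the reader's top. A flat strip 16 mm wide and 3 mm thick joins its foot to the blade on the +y side. It moves with the shutter, along the reader's -x direction as the shutter opens.
- shutter (a joint): How far the shutter is open, in m: 0 = closed (start), 0.036 = half, 0.072 = fully open. A spring shuts it with a force that rises with travel: about 2.4 N closed, 6.7 N at half, 11 N fully open. It springs shut when released.
- mouse: Black computer mouse, 95 x 56 x 32 mm, loose; bystander. Origin under its middle.
- mug: Blue mug, 78 mm across, 90 mm tall, loose; bystander. Origin under its middle.
- stapler: Red stapler, 130 x 36 x 45 mm, loose; bystander. Origin under its middle.
- marker: Red marker pen with black cap, 133 mm long, 16 mm thick, loose; bystander. Origin under its body.
- tape: White roll of tape lying flat, 90 mm across, 24 mm high, loose; bystander. Origin under its middle.
Mind the look-alikes: they are no part of the job. What is shaped like the part that bears baton_center but purple or turquoise is not meant.

How it is judged:
By the outcome, as a careful person would: the job done as asked, in the order asked, and still so for the second after the job is handed in, while the arm keeps its last pose, push and grip.
It also fails if it takes over 56 s, if anything falls off the work surface, if the arm or the gripper's body presses on something with over 40 N, if the wrist force passes 120 N, or if a joint passes its speed limit or range.

ROBOT

A 6-joint arm with a two-finger parallel gripper is mounted at the origin on the work surface. World frame = base frame: x ahead of the robot, y to its left, z up, the work surface at z = 0. Lengths are in mm, angles in rad, forces in N, time in s.
With the tool pointing down it reaches from about 275 to 750 mm from the base axis. Payload 10.2 kg.
Tool frame: the origin (TCP) lies midway between the tips of the shut fingers; the grasp point (between the pads) lies 19 mm behind it; x points along the fingers, y is the direction in which the jaws open and shut, and the axes are right-handed (so a half turn about x gives the same grasp; the last joint's range is limited). The gripper opens to 85 mm and grips with 20 to 120 N. Pads are 22 mm wide; open, the fingers measure 114 mm over their backs; the gripper's body (76 mm by 85 mm) begins 54 mm behind the grasp point. The pads swing forward as they close: fully open they stand 13 mm farther back than shut.
Start: joints at [-1.566, 0.313, 1.498, -0, 1.331, -0.223], TCP at [118.55, -511.446, 231.294] pointing down, gripper open.
Joint ranges: [-2.94, 2.94], [-0.97, 2.17], [0.19, 2.56], [-1.23, 4.37], [0.02, 3.11], [-2.88, 2.88]. Speed limits (rad/s): [2.39, 2.39, 3.01, 3.14, 3.14, 3.14].

INTERFACE

Orientations are given as a unit quaternion [w, x, y, z].
In Python, from rig import sense, capture, get_calibration, finish_job gives the robot as it stands.
- The arm moves only by the tool jog_arm, never from a script. Its argument "increments" is a list of rows, each an object of numbers: "rx", "ry", "rz": the turn, a rotation vector about the tool's x, y, z in rad; "x", "y", "z": the shift along the tool's x, y, z in mm; "hand": the finger opening in mm, from 0 to 85.4. A call has 1 to 5 rows; each row shifts and turns the commanded pose from where the row before left it, along the tool's axes as they then stand; what a row does not reach is not made up. A row lasts 1/8 s, in which the tool goes at most 62.5 mm and 10.7 degrees, less where a joint would pass 70% of its speed; a pose out of reach is approached as far as the arm can. A call with a gripper value outside its range is refused whole. The fingers move at their own pace and stop on an object; "force" is the grip in N (left out, the last holds). Time passes only in rows, so rows that do not move let the fingers close. It gives the time, the measured TCP pose, the force and the opening at its end, in the units of the state.
- sense(): the state, without advancing time (a new reading comes with each control period).
- capture(name): name is "side" or "top" or "wrist"; returns the picture (400x640x3 uint8, red, green, blue); there is no depth.
- get_calibration(name): a dict with "camera_matrix" (3x3 intrinsics, pixels), "R" (3x3) and "t" (3): a world point X has camera coordinates R X + t; the wrist camera has in their place "T_tool_cam" (4x4, takes a point from camera to tool coordinates, whose origin is the TCP and whose axes are the tool frame's). Camera axes: x right, y down, z forward; pixel columns grow to the right and rows downward; lengths in mm; the calibration is good to about 2 mm. A picture is of the moment at which its call begins: read the wrist's pose just before it. get_calibration takes no time and is no camera call.
- finish_job(): hands the job in, once; it reports no verdict.
The state is a dict: "time_s": time; "joints": joint angles; "dq": joint speeds; "tau": joint torques, N m; "eef_pos": TCP position; "ee_rot": TCP orientation; "force": force on the tool from outside, world axes, zero at the start; "wrist_torque": the same for the moment, N m; "grip_width": opening from 0.0 (shut) to 1.0 (fully open).
Only numpy, scipy, OpenCV 4.12 (cv2) and the standard library are available. Lean on these libraries where they do the work, as an engineer would, in place of code of your own. Each camera call takes 0.05 s, during which the arm holds its last target.

## Working session

There is one attempt and no reset: what is moved stays moved. The work goes in short steps, Python scripts to look and compute and a tool call to move; the robot and the scene stay as the last step left them, time stands still between calls to the robot, and variables do not carry over. Pictures are saved under pics/ and viewed, and the job is handed in when it is done.

Besides the shell and the picture viewer there is one more tool, called in YAML: its name, and indented under it one key for each argument. jog_arm: Moves the arm, as the interface text tells. Its arguments: {"type":"object","properties":{"increments":{"type":"array","items":{"type":"object","properties":{"rx":{"type":"number"},"ry":{"type":"number"},"rz":{"type":"number"},"x":{"type":"number"},"y":{"type":"number"},"z":{"type":"number"},"hand":{"type":"number"}}}},"force":{"type":"number"}},"required":["increments"]}

```bash
mkdir -p pics; ls; python3 - <<'E'
from rig import *
import cv2,json
s=sense();print(s)
for n in("side","top","wrist"):
    c=get_calibration(n);print(n,c)
    cv2.imwrite(f"pics/{n}0.png",capture(n)[:,:,::-1])
E
```

```text
pics
{'time_s': 0.0, 'joints': array([-1.56639260e+00,  3.13437417e-01,  1.49843001e+00,  8.74006788e-06,
        1.33099444e+00, -2.23407894e-01]), 'dq': array([ 0.0001804 , -0.00022657,  0.00062646,  0.00138616, -0.00057563,
        0.00065425]), 'tau': array([ 1.59133891e-03, -4.12264180e+01, -2.59739882e+01, -8.09506651e-05,
        4.22146084e-03,  1.26620122e-05]), 'eef_pos': array([ 118.55440717, -511.17950134,  230.74417513]), 'ee_rot': array([ 0.07992305,  0.70257651,  0.08081449, -0.70247247]), 'force': array([ 0.07712222,  0.34215738, -0.23209078]), 'wrist_torque': array([-0.01939169,  0.00786296,  0.01874364]), 'grip_width': 1.000281002995316}
side {'camera_matrix': array([[458.53051268,   0.        , 312.30872301],
       [  0.        , 458.53051268, 214.0853088 ],
       [  0.        ,   0.        ,   1.        ]]), 'R': array([[-0.78964633, -0.61352393, -0.00685946],
       [-0.38964405,  0.51007127, -0.76681472],
       [ 0.473958  , -0.60283968, -0.64183186]]), 't': array([ 412.47664064,  292.6870631 , 1132.24416874])}
top {'camera_matrix': array([[416.58535208,   0.
[... 173 characters left out ...]
145855],
       [-0.98130367,  0.01645916, -0.1917608 ],
       [ 0.19152497, -0.01488926, -0.9813748 ]]), 't': array([ -26.94258265,  564.64304475, 1161.68399209])}
wrist {'camera_matrix': array([[309.7738546 ,   0.        , 315.30830661],
       [  0.        , 309.7738546 , 199.94331198],
       [  0.        ,   0.        ,   1.        ]]), 'T_tool_cam': array([[ 6.82675451e-04, -2.96729314e-01,  9.54961386e-01,
        -1.41378079e+02],
       [ 9.99999635e-01,  6.92762547e-04, -4.99614176e-04,
         9.26133935e-02],
       [-5.13311310e-04,  9.54961378e-01,  2.96729679e-01,
        -7.54444086e+01],
       [ 0.00000000e+00,  0.00000000e+00,  0.00000000e+00,
         1.00000000e+00]])}
```

View pics/top0.png

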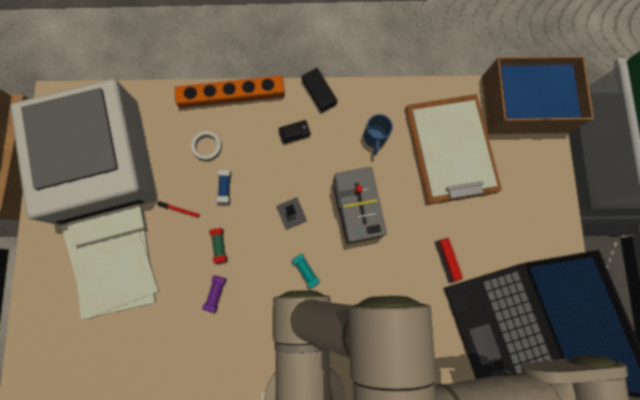

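View pics/side0.png

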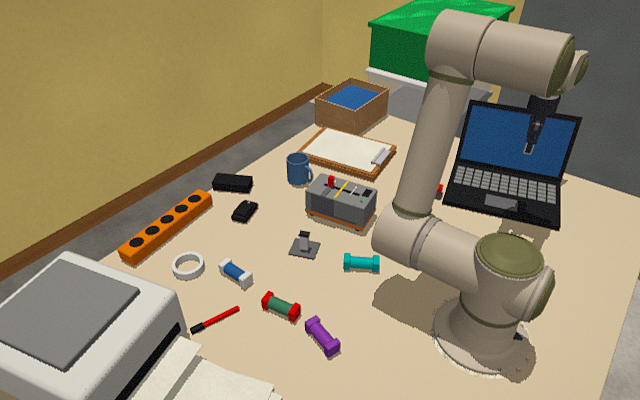

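View pics/wrist0.png

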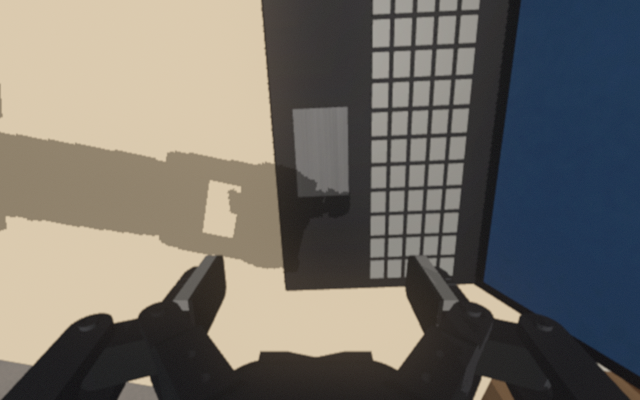

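The top view shows four baton-shaped things: green with red caps at (218,246), blue with white caps at (224,186), purple at (214,294) and turquoise at (305,271). By the description I want the one at (218,246). The cradle is at (291,212), the reader at (360,205), and its red knob at (359,188). I'll check these in close crops.

```bash
python3 - <<'E'
import cv2,numpy as np
t=cv2.imread("pics/top0.png");s=cv2.imread("pics/side0.png")
def crop(im,x,y,w,h,k,n): cv2.imwrite(n,cv2.resize(im[y:y+h,x:x+w],None,fx=k,fy=k,interpolation=cv2.INTER_CUBIC))
crop(t,200,220,40,50,10,"pics/c_baton.png")
crop(t,265,160,130,95,6,"pics/c_reader.png")
crop(s,230,160,150,140,5,"pics/c_side.png")
E
```

```text
(no output)
```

View pics/c_baton.png

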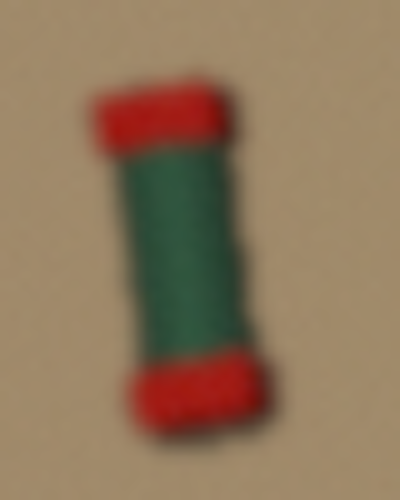

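View pics/c_reader.png

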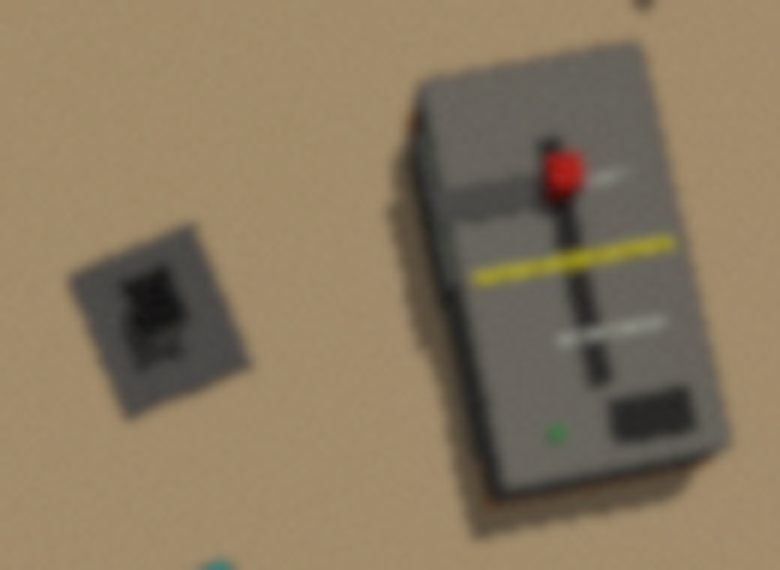

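View pics/c_side.png

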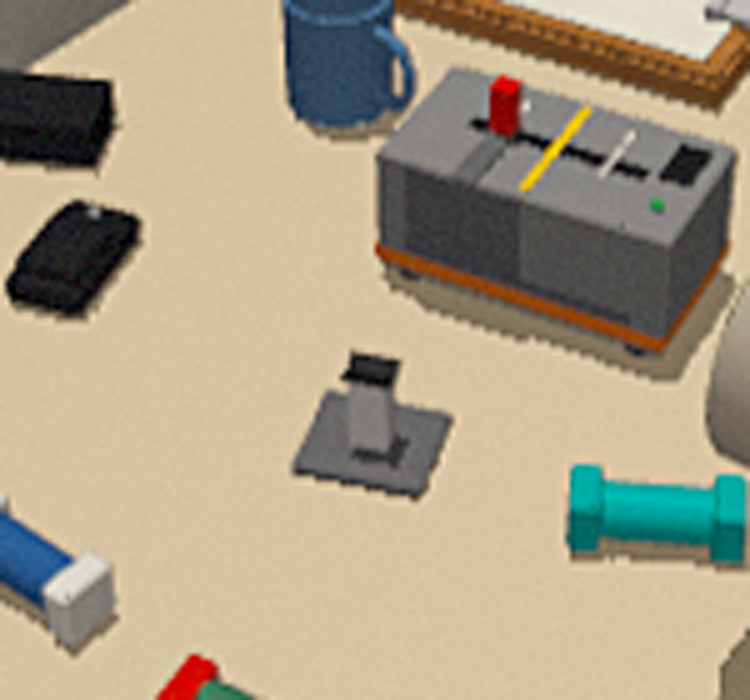

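```bash
cat > h.py <<'E'
import numpy as np,cv2
from rig import *
from scipy.spatial.transform import Rotation as Ro
def ray(cam,uv,st=None):
    c=get_calibration(cam);K=c["camera_matrix"]
    d=np.linalg.solve(K,[uv[0],uv[1],1.])
    if cam!="wrist": R=c["R"];return -R.T@c["t"],R.T@d
    q=st["ee_rot"];R=Ro.from_quat([q[1],q[2],q[3],q[0]]).as_matrix();T=c["T_tool_cam"]
    return R@T[:3,3]+st["eef_pos"],R@T[:3,:3]@d
def at(cam,uv,z,st=None):
    o,d=ray(cam,uv,st);return o+d*(z-o[2])/d[2]
def proj(cam,X,st=None):
    c=get_calibration(cam);K=c["camera_matrix"]
    if cam!="wrist": p=c["R"]@X+c["t"]
    else:
        q=st["ee_rot"];R=Ro.from_quat([q[1],q[2],q[3],q[0]]).as_matrix();T=c["T_tool_cam"]
        p=T[:3,:3].T@(R.T@(np.array(X)-st["eef_pos"])-T[:3,3])
    p=K@p;return p[:2]/p[2]
def tri(u1,u2):
    o1,d1=ray("top",u1);o2,d2=ray("side",u2)
    A=np.c_[d1,-d2];s=np.linalg.lstsq(A,o2-o1,rcond=None)[0]
    a,b=o1+d1*s[0],o2+d2*s[1];return (a+b)/2,np.linalg.norm(a-b)
E
python3 - <<'E'
from h import *
np.set_printoptions(precision=1,suppress=True)
B=lambda x,y:(200+(x-.5*9)/10,220+(y-4.5)/10)
C=lambda x,y:(265+(x-2.5)/6,160+(y-2.5)/6)
S=lambda x,y:(230+(x-2)/5,160+(y-2)/5)
# baton: top faces of caps z=38
for p in [(95,100),(210,82),(140,375),(262,365)]: print("cap",at("top",B(*p),38))
e1=at("top",B(162,118),38);e2=at("top",B(200,395),38);print("e",e1,e2,(e1+e2)/2,np.linalg.norm(e1-e2),np.degrees(np.arctan2(*(e1-e2)[1::-1])))
F=[at("top",C(*p),8) for p in[(68,280),(195,225),(252,368),(128,418)]];F=np.array(F);print("foot",F,F.mean(0))
print(np.linalg.norm(np.diff(F,axis=0),axis=1))
for a,b in((3,0),(2,1)): d=F[b]-F[a];print(np.degrees(np.arctan2(d[1],d[0])))
G=[at("side",S(*p),8) for p in[(328,392),(453,416),(420,497),(292,470)]];print("sidefoot",np.array(G),np.mean(G,0))
print("groove top",at("top",C(155,300),64))
R=np.array([at("top",C(*p),100) for p in[(418,85),(640,42),(730,445),(497,495)]]);print("reader",R,R.mean(0),np.linalg.norm(np.diff(R,axis=0),axis=1))
for a,b in((3,0),(2,1)): d=R[b]-R[a];print(np.degrees(np.arctan2(d[1],d[0])))
print("stripe",at("top",C(575,260),100),"knobtop",at("top",C(565,173),138))
print("stripe side",at("side",S(556,150),100))
E
```

```text
cap [477.9 269.1  38. ]
cap [482.5 235.8  38. ]
cap [398.3 253.9  38. ]
cap [400.5 219.   38. ]
e [472.3 249.5  38. ] [392.2 236.5  38. ] [432.2 243.   38. ] 81.05090241064168 9.195063012235769
foot [[548.6  77.    8. ]
 [575.7  12.8   8. ]
 [502.4 -14.9   8. ]
 [478.3  47.2   8. ]] [526.3  30.5   8. ]
[69.7 78.4 66.6]
22.938657165653016
20.661604337077804
sidefoot [[573.6  18.3   8. ]
 [500.8 -10.9   8. ]
 [475.2  54.6   8. ]
 [547.9  82.6   8. ]] [524.4  36.2   8. ]
groove top [528.3  31.   64. ]
reader [[ 623.4  -95.9  100. ]
 [ 642.8 -202.3  100. ]
 [ 450.  -235.1  100. ]
 [ 428.9 -126.7  100. ]] [ 536.3 -165.   100. ] [108.1 195.6 110.4]
8.99044697011454
9.666353795061477
stripe [ 537.9 -167.   100. ] knobtop [ 571.4 -159.2  138. ]
stripe side [ 536.1 -162.6  100. ]
```

```bash
cat > st.py <<'E'
from h import *
np.set_printoptions(precision=2,suppress=True)
def show(tgt=None,axis=None):
    s=sense();q=s["ee_rot"];R=Ro.from_quat([q[1],q[2],q[3],q[0]]).as_matrix()
    print("t",round(s["time_s"],3),"pos",s["eef_pos"],"F",s["force"],"grip",round(s["grip_width"]*85.4,1),"q",s["joints"])
    y=R[:,1];print("tool y yaw deg",np.degrees(np.arctan2(y[1],y[0])),"xaxis",R[:,0],"z",R[:,2])
    if tgt is not None:
        xd=np.array([0,0,-1.])
        a=np.radians(axis);best=None
        for k in(0,np.pi):
            yd=np.array([np.cos(a+k),np.sin(a+k),0]);Rd=np.c_[xd,yd,np.cross(xd,yd)]
            rv=Ro.from_matrix(R.T@Rd).as_rotvec();d=R.T@(np.array(tgt)-s["eef_pos"])
            print("k",k,"rotvec tool",rv,"deg",np.degrees(np.linalg.norm(rv)),"shift tool",d)
    return s,R
E
python3 -c "
from st import *
show([432,243,170],99.2)"
```

```text
t 0.15 pos [ 118.55 -511.24  230.86] F [ 0.03 -0.11 -0.08] grip 85.5 q [-1.57  0.31  1.5   0.    1.33 -0.22]
tool y yaw deg -76.94767495857572 xaxis [ 0.  0. -1.] z [-0.97 -0.23 -0.  ]
k 0 rotvec tool [-3.07 -0.   -0.  ] deg 176.1476816487712 shift tool [  61.6  -663.91 -475.67]
k 3.141592653589793 rotvec tool [ 0.07 -0.    0.  ] deg 3.8527265903299135 shift tool [  61.6  -663.91 -475.67]
```

jog_arm:
  increments:
    - {"y":-20,"z":-50}
    - {"y":-20,"z":-50}
    - {"y":-20,"z":-50}
    - {"y":-20,"z":-50}
    - {"y":-20,"z":-50}

```text
schema error: expected keys rx, ry, rz, x, y, z, hand
```

jog_arm:
  increments:
    - {"y":-20,"z":-48}
    - {"y":-42,"z":-27}
    - {"y":-42,"z":-27}
    - {"y":-42,"z":-27}
    - {"y":-42,"z":-27}

```text
schema error: expected keys rx, ry, rz, x, y, z, hand
```

jog_arm:
  increments:
    - {"y":-42,"z":-27}
    - {"y":-42,"z":-27}
    - {"y":-42,"z":-27}
    - {"y":-50,"z":2}
    - {"y":-50,"z":2}

```text
schema error: expected keys rx, ry, rz, x, y, z, hand
```

jog_arm:
  increments:
    - {"y":-50,"z":2,"rx":0.067,"x":15}
    - {"y":-50,"z":2,"x":15}
    - {"y":-30}
    - {}
    - {}

```text
schema error: expected keys rx, ry, rz, x, y, z, hand
```

```bash
python3 -c "
from st import *
s,R=show([432,243,120],99.2)
im=capture('wrist');cv2.imwrite('pics/w1.png',im[:,:,::-1])
print(proj('wrist',[432,243,36],s))
"
```

```text
t 0.15 pos [ 118.55 -511.24  230.86] F [ 0.03 -0.11 -0.08] grip 85.5 q [-1.57  0.31  1.5   0.    1.33 -0.22]
tool y yaw deg -76.94767495857572 xaxis [ 0.  0. -1.] z [-0.97 -0.23 -0.  ]
k 0 rotvec tool [-3.07 -0.   -0.  ] deg 176.1476816487712 shift tool [ 111.6  -663.86 -475.66]
k 3.141592653589793 rotvec tool [ 0.07 -0.    0.  ] deg 3.8527265903299135 shift tool [ 111.6  -663.86 -475.66]
[-695.16 -535.14]
```

View pics/w1.png

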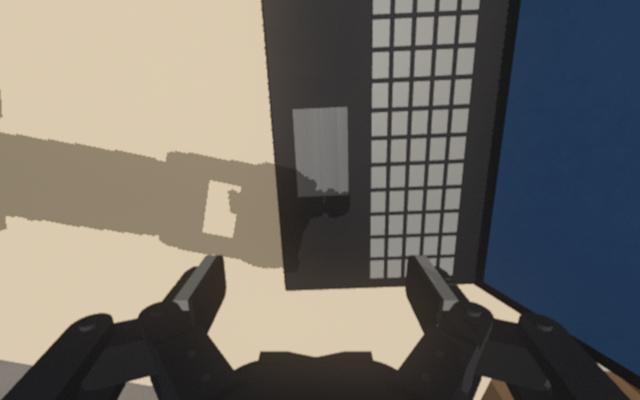

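Nothing moved, because every row has to carry all seven keys.

jog_arm:
  increments:
    - {"rx":0,"ry":0,"rz":0,"x":0,"y":-20,"z":-50,"hand":85}
    - {"rx":0,"ry":0,"rz":0,"x":0,"y":-20,"z":-50,"hand":85}
    - {"rx":0,"ry":0,"rz":0,"x":0,"y":-20,"z":-50,"hand":85}
    - {"rx":0,"ry":0,"rz":0,"x":0,"y":-20,"z":-50,"hand":85}
    - {"rx":0,"ry":0,"rz":0,"x":0,"y":-20,"z":-50,"hand":85}

```text
time_s: 0.82
eef_pos: [340.7, -356.4, 231.3]
ee_rot: [0.08, 0.703, 0.08, -0.703]
force: [1.0, -0.9, 0.1]
grip_width: 0.999
```

jog_arm:
  increments:
    - {"rx":0,"ry":0,"rz":0,"x":0,"y":-20,"z":-48,"hand":85}
    - {"rx":0,"ry":0,"rz":0,"x":0,"y":-42,"z":-27,"hand":85}
    - {"rx":0,"ry":0,"rz":0,"x":0,"y":-42,"z":-27,"hand":85}
    - {"rx":0,"ry":0,"rz":0,"x":0,"y":-42,"z":-27,"hand":85}
    - {"rx":0,"ry":0,"rz":0,"x":0,"y":-42,"z":-27,"hand":85}

```text
time_s: 1.45
eef_pos: [449.3, -137.6, 231.3]
ee_rot: [0.08, 0.703, 0.08, -0.703]
force: [1.1, -1.0, 0.4]
grip_width: 0.994
```

jog_arm:
  increments:
    - {"rx":0,"ry":0,"rz":0,"x":0,"y":-42,"z":-27,"hand":85}
    - {"rx":0,"ry":0,"rz":0,"x":0,"y":-42,"z":-27,"hand":85}
    - {"rx":0,"ry":0,"rz":0,"x":0,"y":-42,"z":-27,"hand":85}
    - {"rx":0,"ry":0,"rz":0,"x":0,"y":-50,"z":2,"hand":85}
    - {"rx":0,"ry":0,"rz":0,"x":0,"y":-50,"z":2,"hand":85}

```text
time_s: 2.08
eef_pos: [472.5, 99.9, 231.0]
ee_rot: [-0.08, -0.702, -0.08, 0.703]
force: [0.6, 0.0, -0.5]
grip_width: 0.995
```

jog_arm:
  increments:
    - {"rx":0.067,"ry":0,"rz":0,"x":10,"y":-50,"z":2,"hand":85}
    - {"rx":0,"ry":0,"rz":0,"x":10,"y":-50,"z":5,"hand":85}
    - {"rx":0,"ry":0,"rz":0,"x":10,"y":-30,"z":0,"hand":85}
    - {"rx":0,"ry":0,"rz":0,"x":0,"y":0,"z":0,"hand":85}

```text
time_s: 2.58
eef_pos: [441.1, 226.1, 200.5]
ee_rot: [-0.058, -0.704, -0.058, 0.705]
force: [0.8, 0.0, 0.4]
grip_width: 0.997
```

```bash
python3 -c "
from st import *
s,R=show([432,243,120],99.2)
im=capture('wrist');cv2.imwrite('pics/w1.png',im[:,:,::-1])
print(proj('wrist',[432,243,36],s))
"
```

```text
t 2.575 pos [441.13 226.09 200.53] F [0.79 0.04 0.36] grip 85.1 q [0.24 0.28 1.63 0.   1.24 1.64]
tool y yaw deg -80.6203648286158 xaxis [-0. -0. -1.] z [-0.99 -0.16  0.  ]
k 0 rotvec tool [-3.14 -0.    0.  ] deg 179.82036464264974 shift tool [ 80.54 -18.17   6.11]
k 3.141592653589793 rotvec tool [0. 0. 0.] deg 0.20354130470786844 shift tool [ 80.54 -18.17   6.11]
[297.56 187.17]
```

View pics/w1.png

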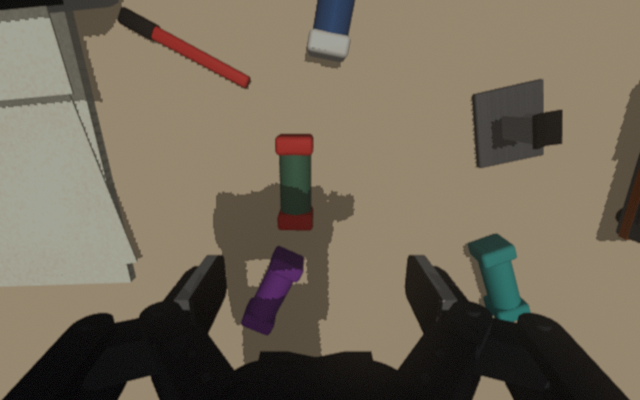

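```bash
python3 -c "
import cv2
im=cv2.imread('pics/w1.png')
cv2.imwrite('pics/w1b.png',cv2.resize(im[125:240,255:335],None,fx=5,fy=5,interpolation=cv2.INTER_CUBIC))
cv2.imwrite('pics/w1c.png',cv2.resize(im[70:175,460:570],None,fx=5,fy=5,interpolation=cv2.INTER_CUBIC))
"
```

```text
(no output)
```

View pics/w1b.png

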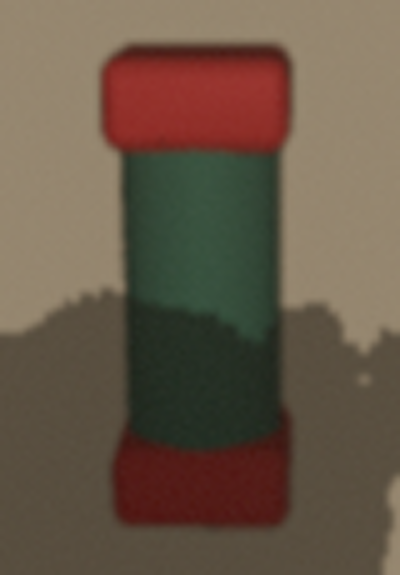

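View pics/w1c.png

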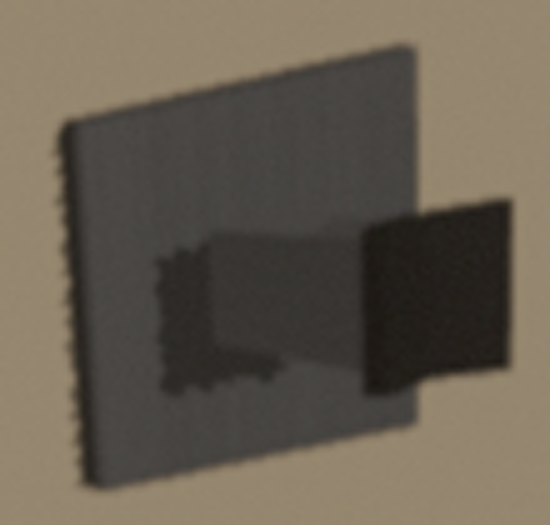

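```bash
python3 -c "
from st import *
s=sense()
W=lambda x,y:(255+(x-2)/5,125+(y-2)/5)
P=[at('wrist',W(*p),38,s) for p in[(103,58),(290,58),(115,524),(289,524),(105,150),(290,150)]]
P=np.array(P);print(P)
a=(P[0]+P[1])/2;b=(P[2]+P[3])/2;print((a+b)/2,np.linalg.norm(a-b),np.degrees(np.arctan2(*(a-b)[1::-1])), np.linalg.norm(P[0]-P[1]),np.linalg.norm(P[2]-P[3]))
C=lambda x,y:(460+(x-2)/5,70+(y-2)/5)
F=np.array([at('wrist',C(*p),8,s) for p in[(72,122),(412,47),(415,422),(95,486)]]);print(F,F.mean(0))
G=np.array([at('wrist',C(*p),64.8,s) for p in[(365,232),(511,202),(510,366),(368,394)]]);print(G,G.mean(0))
for M in(F,G):
  print(np.linalg.norm(np.diff(M,axis=0),axis=1))
  for i,j in((3,0),(2,1)): d=M[j]-M[i];print(np.degrees(np.arctan2(d[1],d[0])))
"
```

```text
[[480.11 270.68  38.  ]
 [485.97 234.99  38.  ]
 [383.91 256.08  38.  ]
 [389.9  219.67  38.  ]
 [462.47 268.08  38.  ]
 [468.38 232.14  38.  ]]
[434.97 245.35  38.  ] 97.29225289181765 8.844157670604591 36.168852568452124 36.90651735862899
[[551.62  78.87   8.  ]
 [576.49  15.75   8.  ]
 [504.61 -13.42   8.  ]
 [479.92  50.35   8.  ]] [528.16  32.89   8.  ]
[[536.51  50.12  64.8 ]
 [545.33  27.18  64.8 ]
 [518.8   16.29  64.8 ]
 [510.    39.32  64.8 ]] [527.66  33.23  64.8 ]
[67.85 77.57 68.38]
21.695651228369375
22.08363748372918
[24.59 28.68 24.66]
22.169691239545052
22.306723508231343
```

jog_arm:
  increments:
    - {"rx":0.007,"ry":0,"rz":0,"x":30,"y":-20,"z":3,"hand":85}
    - {"rx":0,"ry":0,"rz":0,"x":45,"y":0,"z":0,"hand":85}
    - {"rx":0,"ry":0,"rz":0,"x":45,"y":0,"z":0,"hand":85}
    - {"rx":0,"ry":0,"rz":0,"x":25,"y":0,"z":0,"hand":85}
    - {"rx":0,"ry":0,"rz":0,"x":0,"y":0,"z":0,"hand":85}

```text
time_s: 3.25
eef_pos: [435.6, 242.9, 55.4]
ee_rot: [-0.054, -0.704, -0.054, 0.706]
force: [0.4, -1.2, 1.3]
grip_width: 0.997
```

```bash
python3 -c "
from st import *
s,R=show([434.7,245,4],99)
im=capture('wrist');cv2.imwrite('pics/w2.png',im[:,:,::-1])
"
```

```text
t 3.25 pos [435.6  242.9   55.42] F [ 0.44 -1.21  1.26] grip 85.2 q [ 0.27  0.48  1.77 -0.    0.89  1.69]
tool y yaw deg -81.26580044289776 xaxis [-0. -0. -1.] z [-0.99 -0.15  0.  ]
k 0 rotvec tool [ 3.14 -0.   -0.  ] deg 179.7341624152311 shift tool [51.42 -2.23  0.42]
k 3.141592653589793 rotvec tool [-0.  0. -0.] deg 0.31262147409115465 shift tool [51.42 -2.23  0.42]
```

View pics/w2.png

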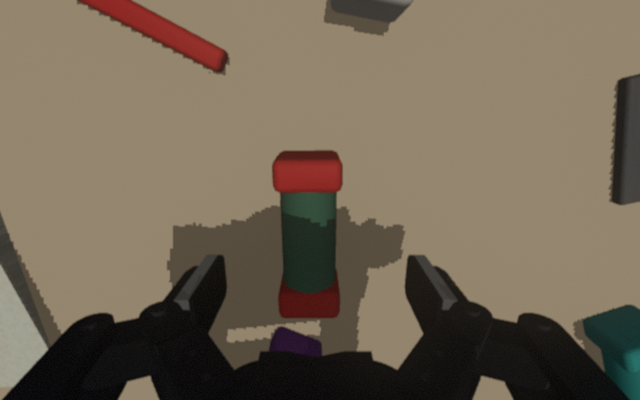

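The green baton lies between the open fingers at about (308,232), slightly left of the axis. I'll shift −2 mm in y and go down.

jog_arm:
  increments:
    - {"rx":0,"ry":0,"rz":0,"x":25,"y":-2,"z":0.5,"hand":85}
    - {"rx":0,"ry":0,"rz":0,"x":20,"y":0,"z":0,"hand":85}
    - {"rx":0,"ry":0,"rz":0,"x":6,"y":0,"z":0,"hand":85}
    - {"rx":0,"ry":0,"rz":0,"x":0,"y":0,"z":0,"hand":85}

```text
time_s: 3.8
eef_pos: [435.8, 245.9, 6.3]
ee_rot: [0.054, 0.706, 0.054, -0.705]
force: [-0.5, 0.0, 0.2]
grip_width: 0.995
```

```bash
python3 -c "
from st import *
s,R=show([434.7,245,4],99)
im=capture('wrist');cv2.imwrite('pics/w3.png',im[:,:,::-1])
"
```

```text
t 3.8 pos [435.75 245.92   6.28] F [-0.47  0.03  0.18] grip 85.0 q [ 0.28  0.56  1.8  -0.    0.78  1.7 ]
tool y yaw deg -81.20124801059728 xaxis [ 0.  0. -1.] z [-0.99 -0.15 -0.  ]
k 0 rotvec tool [3.14 0.   0.  ] deg 179.79874581224672 shift tool [2.28 0.75 1.19]
k 3.141592653589793 rotvec tool [-0. -0.  0.] deg 0.217805377741516 shift tool [2.28 0.75 1.19]
```

View pics/w3.png

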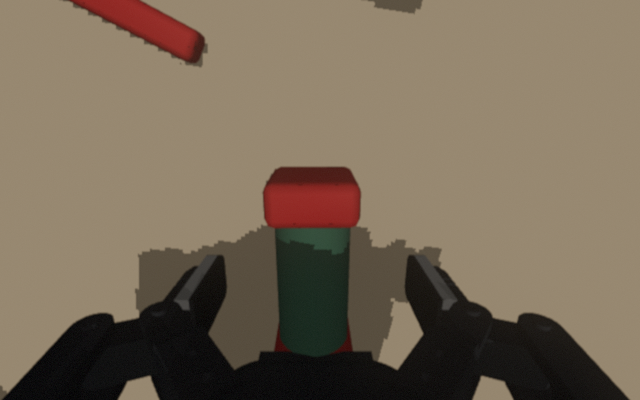

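The baton is centred between the pads, so I'll close.

jog_arm:
  increments:
    - {"rx":0,"ry":0,"rz":0,"x":1,"y":0,"z":1,"hand":50}
    - {"rx":0,"ry":0,"rz":0,"x":0,"y":0,"z":0,"hand":25}
    - {"rx":0,"ry":0,"rz":0,"x":0,"y":0,"z":0,"hand":25}
    - {"rx":0,"ry":0,"rz":0,"x":0,"y":0,"z":0,"hand":25}
    - {"rx":0,"ry":0,"rz":0,"x":0,"y":0,"z":0,"hand":25}
  force: 40

```text
time_s: 4.47
eef_pos: [434.2, 245.8, 4.7]
ee_rot: [0.054, 0.705, 0.054, -0.705]
force: [-1.2, -0.6, 4.9]
grip_width: 0.384
```

jog_arm:
  increments:
    - {"rx":0,"ry":0,"rz":0,"x":0,"y":0,"z":0,"hand":25}
    - {"rx":0,"ry":0,"rz":0,"x":-15,"y":0,"z":0,"hand":25}
    - {"rx":0,"ry":0,"rz":0,"x":-30,"y":0,"z":0,"hand":25}

```text
time_s: 4.85
eef_pos: [433.5, 245.6, 49.8]
ee_rot: [-0.054, -0.704, -0.054, 0.706]
force: [0.2, 0.1, -0.6]
grip_width: 0.383
```

```bash
python3 -c "
from st import *
s,R=show([527.8,33,150],112.1)
im=capture('wrist');cv2.imwrite('pics/w4.png',im[:,:,::-1])
"
```

```text
t 4.85 pos [433.49 245.61  49.76] F [ 0.19  0.09 -0.57] grip 32.7 q [0.28 0.49 1.78 0.   0.88 1.7 ]
tool y yaw deg -81.19180655868382 xaxis [-0. -0. -1.] z [-0.99 -0.15  0.  ]
k 0 rotvec tool [ 2.91  0.   -0.  ] deg 166.70818845574274 shift tool [-100.31  224.57  -60.44]
k 3.141592653589793 rotvec tool [-0.23  0.    0.  ] deg 13.292322692926962 shift tool [-100.31  224.57  -60.44]
```

View pics/w4.png

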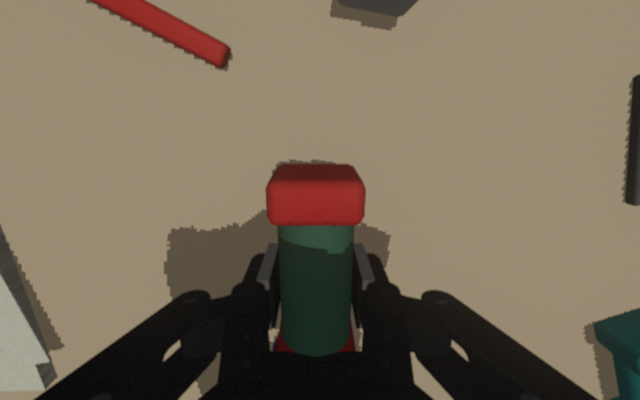

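```bash
cat > inh.py <<'E'
from st import *
# in-hand measurement: tool frame z of outer top edge of far cap
def tz(uv,xt):  # intersect with tool plane x=xt
    c=get_calibration('wrist');K=c["camera_matrix"];T=c["T_tool_cam"]
    d=T[:3,:3]@np.linalg.solve(K,[uv[0],uv[1],1.]);o=T[:3,3];return o+d*(xt-o[0])/d[0]
E
python3 -c "
import cv2
im=cv2.imread('pics/w4.png')
cv2.imwrite('pics/w4b.png',cv2.resize(im[150:365,250:380],None,fx=3,fy=3,interpolation=cv2.INTER_CUBIC))
"
```

```text
(no output)
```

View pics/w4b.png

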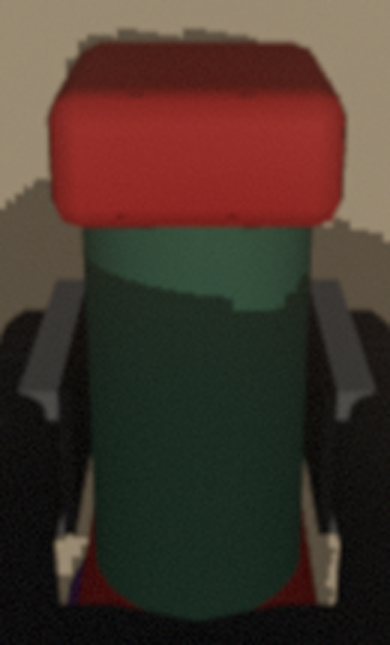

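```bash
python3 -c "
from inh import *
print(tz((315,150+91/3),-33.3),tz((315,150+226/3),-33.3))
for p in((50,120),(344,120)): print(tz((250+(p[0]-1)/3,150+p[1]/3),-33.3))
show([527.8,33,140],112.1)
"
```

```text
[-33.3   -0.06 -49.22] [-33.3   -0.05 -31.89]
[-33.3  -17.66 -45.61]
[-33.3   17.79 -45.64]
t 4.9 pos [435.64 246.38  53.86] F [2.73 2.28 3.72] grip 32.8 q [0.28 0.48 1.78 0.   0.88 1.7 ]
tool y yaw deg -81.17446130999222 xaxis [ 0.  0. -1.] z [-0.99 -0.15 -0.01]
k 0 rotvec tool [2.91 0.   0.01] deg 166.7254831893103 shift tool [-86.   224.94 -58.76]
k 3.141592653589793 rotvec tool [-0.23 -0.01  0.  ] deg 13.277700071114817 shift tool [-86.   224.94 -58.76]
```

jog_arm:
  increments:
    - {"rx":0,"ry":0,"rz":0,"x":-40,"y":10,"z":0,"hand":25}
    - {"rx":0,"ry":0,"rz":0,"x":-35,"y":35,"z":-10,"hand":25}
    - {"rx":0,"ry":0,"rz":0,"x":-15,"y":45,"z":-14,"hand":25}
    - {"rx":0,"ry":0,"rz":0,"x":0,"y":50,"z":-15,"hand":25}
    - {"rx":0,"ry":0,"rz":0,"x":0,"y":45,"z":-10,"hand":25}

```text
time_s: 5.52
eef_pos: [511.5, 68.8, 140.1]
ee_rot: [0.054, 0.705, 0.054, -0.705]
force: [-0.5, 0.2, -1.2]
grip_width: 0.383
```

jog_arm:
  increments:
    - {"rx":0,"ry":0,"rz":0,"x":0,"y":25,"z":-5,"hand":25}
    - {"rx":-0.12,"ry":0,"rz":0,"x":0,"y":15,"z":-5,"hand":25}
    - {"rx":-0.112,"ry":0,"rz":0,"x":0,"y":0,"z":0,"hand":25}
    - {"rx":0,"ry":0,"rz":0,"x":0,"y":0,"z":0,"hand":25}
    - {"rx":0,"ry":0,"rz":0,"x":0,"y":0,"z":0,"hand":25}

```text
time_s: 6.15
eef_pos: [526.7, 32.7, 139.5]
ee_rot: [0.135, 0.694, 0.135, -0.694]
force: [0.6, 0.4, -0.3]
grip_width: 0.386
```

```bash
python3 -c "
from inh import *
show([527.8,33,100],112.1)
im=capture('wrist');cv2.imwrite('pics/w5.png',im[:,:,::-1])
im=capture('side');cv2.imwrite('pics/s5.png',im[:,:,::-1])
"
```

```text
t 6.15 pos [526.74  32.66 139.53] F [ 0.55  0.39 -0.3 ] grip 33.0 q [-0.16  0.41  1.62  0.    1.12  1.03]
tool y yaw deg -68.001017651713 xaxis [ 0. -0. -1.] z [-0.93 -0.37 -0.  ]
k 0 rotvec tool [ 3.14 -0.    0.  ] deg 179.8989826735286 shift tool [39.53  0.08 -1.1 ]
k 3.141592653589793 rotvec tool [-0. -0. -0.] deg 0.10148869034794876 shift tool [39.53  0.08 -1.1 ]
```

View pics/w5.png

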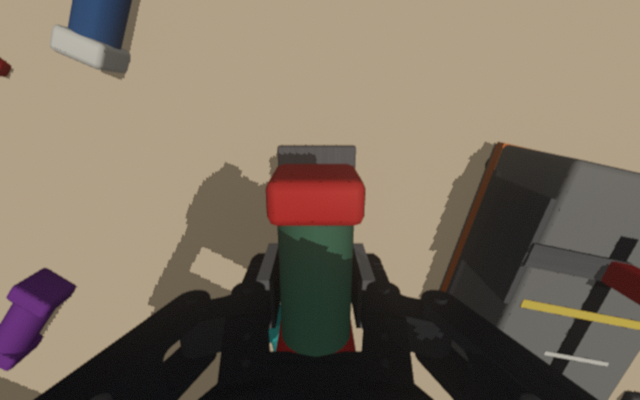

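View pics/s5.png

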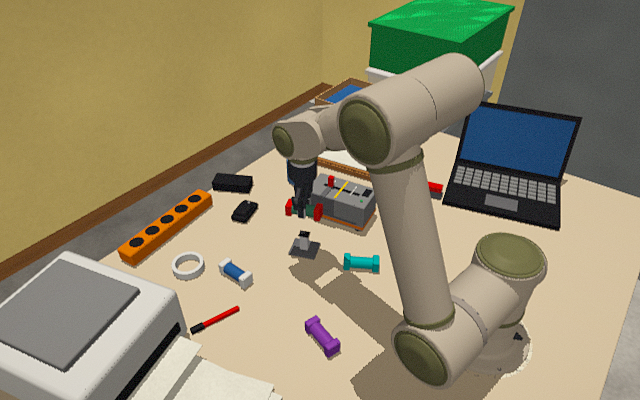

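```bash
python3 -c "
import cv2
im=cv2.imread('pics/w5.png')
cv2.imwrite('pics/w5b.png',cv2.resize(im[135:235,255:375],None,fx=5,fy=5,interpolation=cv2.INTER_CUBIC))
from inh import *
s=sense()
for f in(-35,0,35):
  print(proj('wrist',[527.8+40*.9265-f*.3762,33+40*.3762+f*.9265,8],s))
"
```

```text
[355.57 144.88]
[315.53 144.89]
[275.49 144.9 ]
```

View pics/w5b.png

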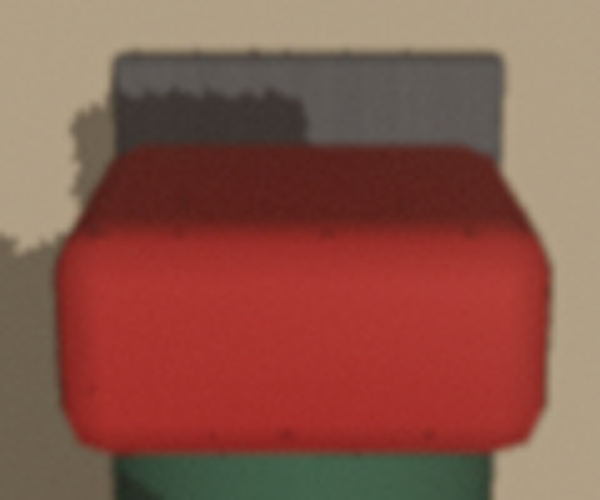

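jog_arm:
  increments:
    - {"rx":0,"ry":0,"rz":0,"x":30,"y":0.6,"z":-0.5,"hand":25}
    - {"rx":0,"ry":0,"rz":0,"x":25,"y":0,"z":0,"hand":25}
    - {"rx":0,"ry":0,"rz":0,"x":12,"y":0,"z":0,"hand":25}
    - {"rx":0,"ry":0,"rz":0,"x":4,"y":0,"z":0,"hand":25}
    - {"rx":0,"ry":0,"rz":0,"x":0,"y":0,"z":0,"hand":25}

```text
time_s: 6.88
eef_pos: [527.8, 32.1, 68.8]
ee_rot: [0.136, 0.694, 0.135, -0.694]
force: [-0.2, 0.8, -0.6]
grip_width: 0.383
```

```bash
python3 -c "
from inh import *
show([527.8,33,64.5],112.1)
im=capture('side');cv2.imwrite('pics/s6.png',cv2.resize(im[170:270,260:360,::-1],None,fx=6,fy=6,interpolation=cv2.INTER_CUBIC))
im=capture('wrist');cv2.imwrite('pics/w6.png',im[:,:,::-1])
"
```

```text
t 6.875 pos [527.83  32.1   68.81] F [-0.18  0.8  -0.58] grip 32.7 q [-0.16  0.51  1.68 -0.    0.96  1.02]
tool y yaw deg -67.9020323085854 xaxis [ 0. -0. -1.] z [-0.93 -0.38 -0.  ]
k 0 rotvec tool [ 3.14 -0.    0.  ] deg 179.99797609868963 shift tool [ 4.31 -0.85 -0.3 ]
k 3.141592653589793 rotvec tool [-0. -0. -0.] deg 0.04608284624127544 shift tool [ 4.31 -0.85 -0.3 ]
```

View pics/s6.png

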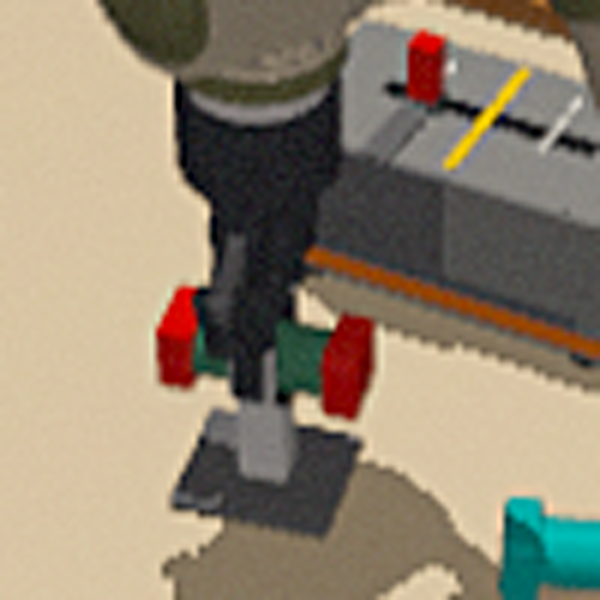

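View pics/w6.png

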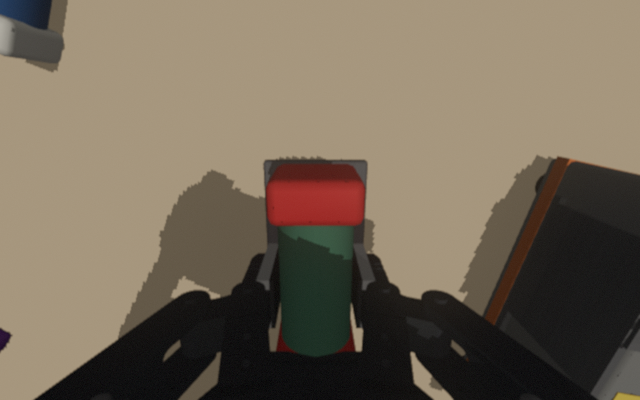

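The foot (columns 264–367) and the baton (266–364) share their centre line. I'll lower gently.

jog_arm:
  increments:
    - {"rx":0,"ry":0,"rz":0,"x":2,"y":0,"z":0,"hand":25}
    - {"rx":0,"ry":0,"rz":0,"x":1,"y":0,"z":0,"hand":25}
    - {"rx":0,"ry":0,"rz":0,"x":0,"y":0,"z":0,"hand":25}

```text
time_s: 7.35
eef_pos: [527.5, 32.1, 65.3]
ee_rot: [-0.136, -0.694, -0.136, 0.694]
force: [0.0, 0.2, -1.3]
grip_width: 0.387
```

jog_arm:
  increments:
    - {"rx":0,"ry":0,"rz":0,"x":1,"y":0,"z":0,"hand":25}
    - {"rx":0,"ry":0,"rz":0,"x":0,"y":0,"z":0,"hand":25}

```text
time_s: 7.6
eef_pos: [527.6, 32.1, 64.5]
ee_rot: [0.136, 0.694, 0.136, -0.694]
force: [-0.7, 1.0, 2.2]
grip_width: 0.384
```

jog_arm:
  increments:
    - {"rx":0,"ry":0,"rz":0,"x":0.7,"y":0,"z":0,"hand":25}
    - {"rx":0,"ry":0,"rz":0,"x":0,"y":0,"z":0,"hand":25}

```text
time_s: 7.85
eef_pos: [527.7, 32.1, 64.4]
ee_rot: [0.136, 0.694, 0.136, -0.694]
force: [-4.0, -0.4, 8.3]
grip_width: 0.385
```

It is seated (Fz about 8 N). Releasing slowly.

jog_arm:
  increments:
    - {"rx":0,"ry":0,"rz":0,"x":0,"y":0,"z":0,"hand":34}
    - {"rx":0,"ry":0,"rz":0,"x":0,"y":0,"z":0,"hand":37}
    - {"rx":0,"ry":0,"rz":0,"x":0,"y":0,"z":0,"hand":42}
    - {"rx":0,"ry":0,"rz":0,"x":0,"y":0,"z":0,"hand":50}
    - {"rx":0,"ry":0,"rz":0,"x":0,"y":0,"z":0,"hand":60}
  force: 20

```text
time_s: 8.48
eef_pos: [527.5, 32.1, 63.6]
ee_rot: [-0.136, -0.694, -0.136, 0.694]
force: [-0.2, 1.1, 0.2]
grip_width: 0.699
```

```bash
python3 -c "
from inh import *
show()
im=capture('side');cv2.imwrite('pics/s7.png',cv2.resize(im[170:270,260:360,::-1],None,fx=6,fy=6,interpolation=cv2.INTER_CUBIC))
im=capture('wrist');cv2.imwrite('pics/w7.png',im[:,:,::-1])
"
```

```text
t 8.475 pos [527.51  32.11  63.56] F [-0.18  1.1   0.19] grip 59.7 q [-0.16  0.52  1.68  0.    0.95  1.02]
tool y yaw deg -67.89665375832764 xaxis [-0.  0. -1.] z [-0.93 -0.38  0.  ]
```

View pics/s7.png

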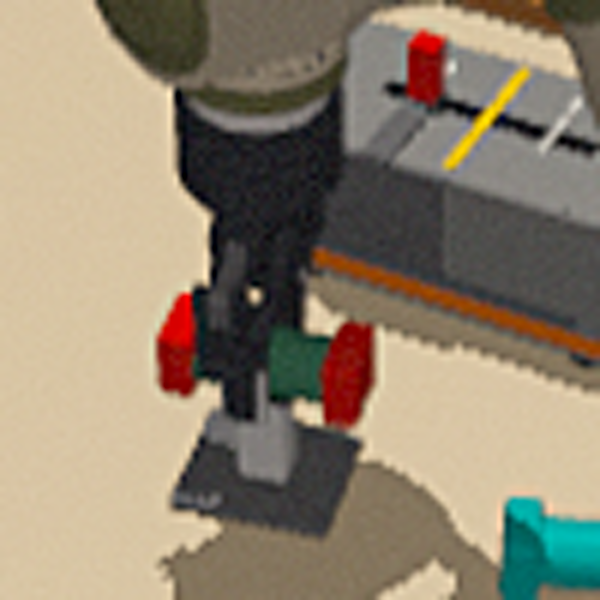

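View pics/w7.png

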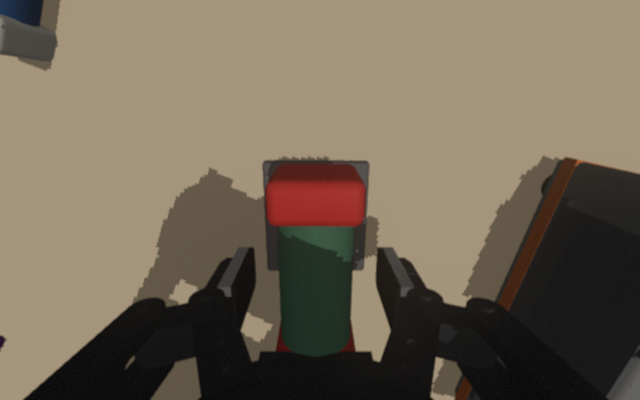

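jog_arm:
  increments:
    - {"rx":0,"ry":0,"rz":0,"x":0,"y":0,"z":0,"hand":75}
    - {"rx":0,"ry":0,"rz":0,"x":0,"y":0,"z":0,"hand":80}
    - {"rx":0,"ry":0,"rz":0,"x":-15,"y":0,"z":0,"hand":80}
    - {"rx":0,"ry":0,"rz":0,"x":-30,"y":0,"z":0,"hand":80}
    - {"rx":0,"ry":0,"rz":0,"x":-45,"y":0,"z":0,"hand":80}

```text
time_s: 9.2
eef_pos: [527.0, 32.2, 154.9]
ee_rot: [-0.135, -0.694, -0.136, 0.694]
force: [-0.4, 0.1, -0.0]
grip_width: 0.935
```

jog_arm:
  increments:
    - {"rx":0,"ry":0,"rz":0,"x":-46,"y":10,"z":0,"hand":80}
    - {"rx":0,"ry":0,"rz":0,"x":-10,"y":45,"z":7,"hand":80}
    - {"rx":0,"ry":0,"rz":0,"x":0,"y":50,"z":10,"hand":80}
    - {"rx":0,"ry":0,"rz":0,"x":0,"y":50,"z":10,"hand":80}
    - {"rx":-0.16,"ry":0,"rz":0,"x":0,"y":40,"z":5,"hand":80}

```text
time_s: 9.82
eef_pos: [571.3, -162.6, 210.8]
ee_rot: [0.192, 0.681, 0.191, -0.68]
force: [-0.2, 1.0, 0.4]
grip_width: 0.936
```

jog_arm:
  increments:
    - {"rx":-0.17,"ry":0,"rz":0,"x":0,"y":0,"z":0,"hand":80}
    - {"rx":-0.17,"ry":0,"rz":0,"x":0,"y":0,"z":0,"hand":80}
    - {"rx":-0.17,"ry":0,"rz":0,"x":0,"y":0,"z":0,"hand":80}
    - {"rx":-0.17,"ry":0,"rz":0,"x":0,"y":0,"z":0,"hand":80}
    - {"rx":-0.17,"ry":0,"rz":0,"x":0,"y":0,"z":0,"hand":80}

```text
time_s: 10.45
eef_pos: [571.2, -160.6, 210.8]
ee_rot: [0.456, 0.541, 0.456, -0.54]
force: [0.4, 0.0, 0.5]
grip_width: 0.935
```

jog_arm:
  increments:
    - {"rx":-0.17,"ry":0,"rz":0,"x":0,"y":0,"z":0,"hand":80}
    - {"rx":-0.17,"ry":0,"rz":0,"x":0,"y":0,"z":0,"hand":80}
    - {"rx":0,"ry":0,"rz":0,"x":0,"y":0,"z":0,"hand":80}

```text
time_s: 10.82
eef_pos: [571.3, -160.6, 210.6]
ee_rot: [0.539, 0.458, 0.539, -0.457]
force: [-0.1, -0.3, 0.4]
grip_width: 0.937
```

```bash
python3 -c "
from inh import *
s,R=show([571.5,-159,150],9.4)
im=capture('side');cv2.imwrite('pics/s8.png',im[:,:,::-1])
im=capture('wrist');cv2.imwrite('pics/w8.png',im[:,:,::-1])
print(proj('wrist',[571.5,-159,138],s))
"
```

```text
t 10.825 pos [ 571.26 -160.57  210.56] F [-0.08 -0.35  0.43] grip 80.0 q [-0.47  0.48  1.31  0.    1.35 -0.63]
tool y yaw deg 9.370430412882072 xaxis [ 0. -0. -1.] z [ 0.16 -0.99  0.  ]
k 0 rotvec tool [-0.  0. -0.] deg 0.0596099122588856 shift tool [60.56  0.44 -1.54]
k 3.141592653589793 rotvec tool [ 3.14 -0.   -0.  ] deg 179.9704197325424 shift tool [60.56  0.44 -1.54]
[316.3  210.15]
```

View pics/s8.png

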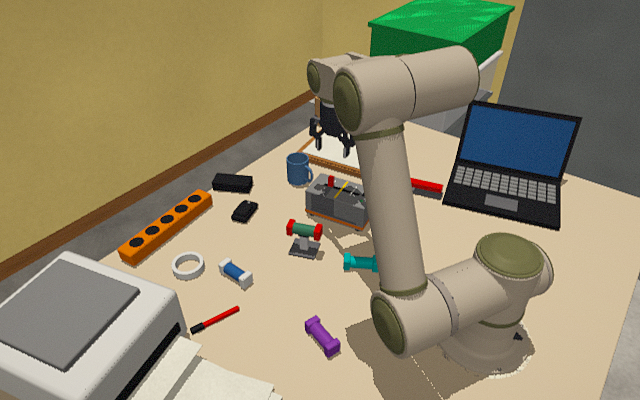

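View pics/w8.png

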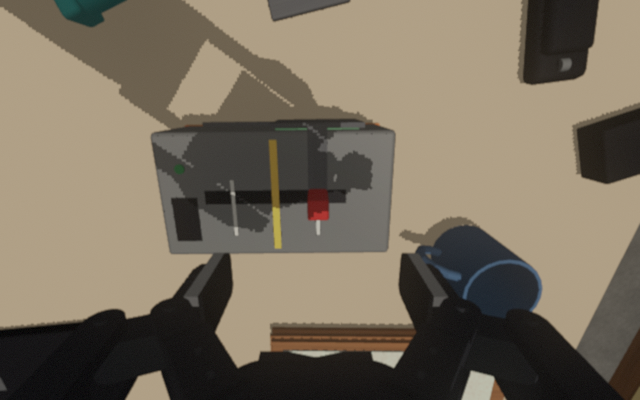

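```bash
python3 -c "
import cv2
im=cv2.imread('pics/w8.png')
cv2.imwrite('pics/w8b.png',cv2.resize(im[115:260,220:370],None,fx=4,fy=4,interpolation=cv2.INTER_CUBIC))
im=cv2.imread('pics/s8.png')
cv2.imwrite('pics/s8b.png',cv2.resize(im[165:265,270:380],None,fx=6,fy=6,interpolation=cv2.INTER_CUBIC))
"
```

```text
(no output)
```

View pics/w8b.png

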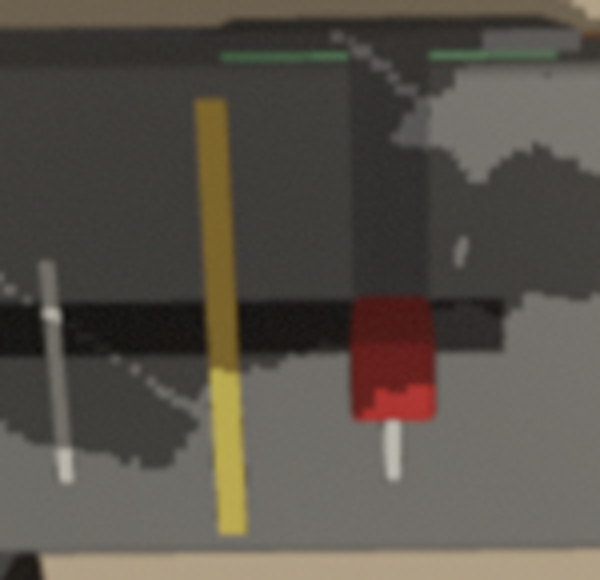

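View pics/s8b.png

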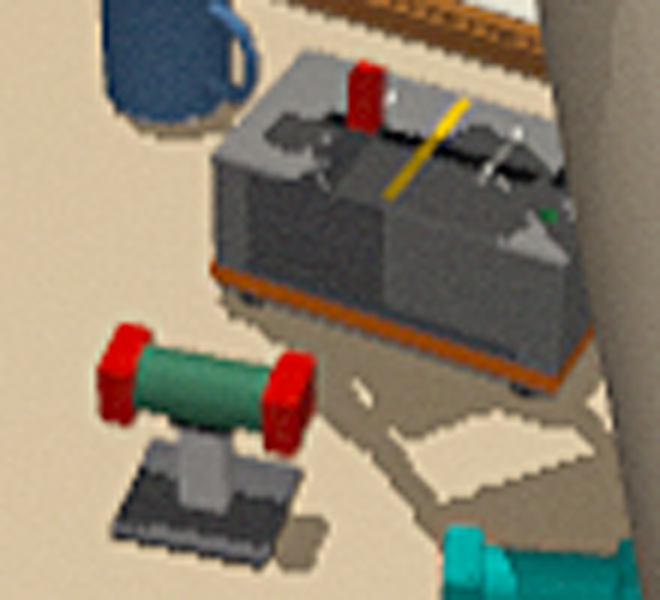

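```bash
python3 -c "
from inh import *
s=sense();
W=lambda x,y:(220+(x-1.5)/4,115+(y-1.5)/4)
a=np.radians(9.4);ex=np.array([np.cos(a),np.sin(a),0]);ey=np.array([-np.sin(a),np.cos(a),0])
def rep(n,p,z):
  P=at('wrist',W(*p),z,s);print(n,P,'ex',P@ex,'ey',P@ey)
print('tcp',s['eef_pos']@ex,s['eef_pos']@ey)
rep('yt',(210,98),100);rep('yb',(232,535),100)
rep('wt',(47,262),100);rep('wb',(67,482),100);rep('wcb',(394,480),100)
rep('kl',(352,419),138);rep('kr',(436,419),138);rep('kr mid',(436,350),138);rep('kl',(350,350),138)
rep('foot',(353,300),103);rep('footr',(430,300),103)
rep('slotmid',(230,328),100)
"
```

```text
tcp 537.3463401061703 -251.7431156119023
yt [ 529.   -118.18  100.  ] ex 502.5905162431432 ey -202.9894373239457
yb [ 545.46 -213.1   100.  ] ex 503.3300927838869 ey -299.3233609364115
wt [ 499.54 -157.17  100.  ] ex 467.16054735893084 ey -236.64592397541546
wb [ 507.97 -206.2   100.  ] ex 467.4718888354387 ey -286.400414386618
wcb [ 578.99 -194.12  100.  ] ex 539.5070482907988 ey -286.0750150735202
kl [ 566.31 -167.02  138.  ] ex 531.4238324929465 ey -257.2687148296848
kr [ 581.56 -164.53  138.  ] ex 546.8810764989781 ey -257.3012922140135
kr mid [ 579.25 -151.41  138.  ] ex 546.7387280797253 ey -243.97835064796786
kl [ 563.9  -153.91  138.  ] ex 531.1873157691341 ey -243.94572865863486
foot [ 563.68 -154.17  103.  ] ex 530.9311780051389 ey -244.16384988659186
footr [ 579.48 -151.59  103.  ] ex 546.9365282430987 ey -244.19731272883078
slotmid [ 538.97 -165.27  100.  ] ex 504.7435051031754 ey -251.0774679228827
```

jog_arm:
  increments:
    - {"rx":-0.006,"ry":0,"rz":0,"x":30,"y":1.8,"z":-2,"hand":60}
    - {"rx":0,"ry":0,"rz":0,"x":30,"y":0,"z":0,"hand":50}
    - {"rx":0,"ry":0,"rz":0,"x":0,"y":0,"z":0,"hand":45}
    - {"rx":0,"ry":0,"rz":0,"x":0,"y":0,"z":0,"hand":45}
  force: 40

```text
time_s: 11.42
eef_pos: [573.2, -158.6, 151.1]
ee_rot: [0.541, 0.456, 0.54, -0.456]
force: [0.3, 1.0, 0.2]
grip_width: 0.528
```

```bash
python3 -c "
from inh import *
s,R=show([571.7,-157.7,109],9.75)
im=capture('wrist');cv2.imwrite('pics/w9.png',im[:,:,::-1])
"
```

```text
t 11.425 pos [ 573.23 -158.62  151.11] F [0.33 1.03 0.23] grip 45.1 q [-0.47  0.53  1.39 -0.    1.22 -0.64]
tool y yaw deg 9.733249803260188 xaxis [ 0. -0. -1.] z [ 0.17 -0.99  0.  ]
k 0 rotvec tool [-0.  0. -0.] deg 0.11638999657769797 shift tool [42.11 -1.42 -1.21]
k 3.141592653589793 rotvec tool [ 3.14 -0.   -0.  ] deg 179.98319446917154 shift tool [42.11 -1.42 -1.21]
```

View pics/w9.png

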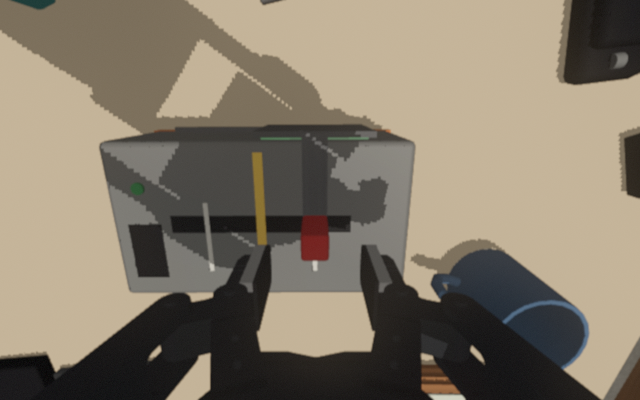

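jog_arm:
  increments:
    - {"rx":0,"ry":0,"rz":0,"x":20,"y":0,"z":-1,"hand":45}
    - {"rx":0,"ry":0,"rz":0,"x":15,"y":0,"z":0,"hand":45}
    - {"rx":0,"ry":0,"rz":0,"x":6,"y":0,"z":0,"hand":45}
    - {"rx":0,"ry":0,"rz":0,"x":0,"y":0,"z":0,"hand":45}
  force: 60

```text
time_s: 11.98
eef_pos: [572.6, -157.4, 108.7]
ee_rot: [0.541, 0.456, 0.541, -0.456]
force: [-0.0, 0.3, 0.8]
grip_width: 0.525
```

```bash
python3 -c "
from inh import *
s,R=show([572.4,-157.8,109],9.75)
im=capture('wrist');cv2.imwrite('pics/w10.png',im[:,:,::-1])
"
```

```text
t 11.975 pos [ 572.61 -157.39  108.7 ] F [-0.02  0.34  0.76] grip 44.8 q [-0.47  0.58  1.43  0.    1.13 -0.64]
tool y yaw deg 9.791212050709866 xaxis [-0.  0. -1.] z [ 0.17 -0.99 -0.  ]
k 0 rotvec tool [ 0. -0.  0.] deg 0.041239850083980185 shift tool [-0.3  -0.28  0.37]
k 3.141592653589793 rotvec tool [-3.14 -0.   -0.  ] deg 179.9587879580988 shift tool [-0.3  -0.28  0.37]
```

View pics/w10.png

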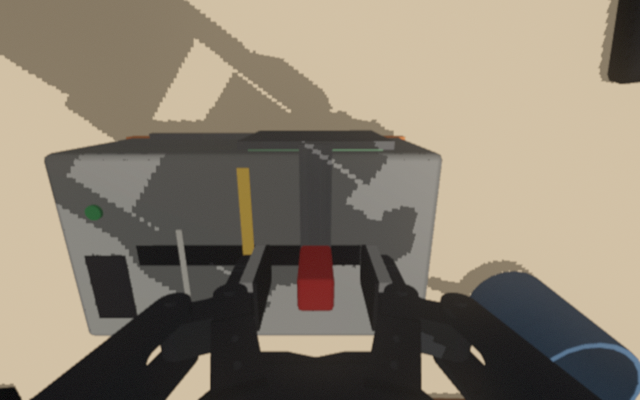

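The knob (298–334, 247–310) sits centred between the pads, so I'll close on it.

jog_arm:
  increments:
    - {"rx":0,"ry":0,"rz":0,"x":0,"y":0,"z":0,"hand":25}
    - {"rx":0,"ry":0,"rz":0,"x":0,"y":0,"z":0,"hand":10}
    - {"rx":0,"ry":0,"rz":0,"x":0,"y":0,"z":0,"hand":10}
    - {"rx":0,"ry":0,"rz":0,"x":0,"y":0,"z":0,"hand":10}
    - {"rx":0,"ry":0,"rz":0,"x":0,"y":0,"z":0,"hand":10}
  force: 60

```text
time_s: 12.65
eef_pos: [572.6, -157.5, 109.2]
ee_rot: [0.541, 0.455, 0.541, -0.455]
force: [-1.5, 0.2, 6.7]
grip_width: 0.178
```

```bash
python3 -c "
from inh import *
s,R=show()
im=capture('wrist');cv2.imwrite('pics/w11.png',cv2.resize(im[130:350,30:450,::-1],None,fx=1.9,fy=1.9,interpolation=cv2.INTER_CUBIC))
"
```

```text
t 12.65 pos [ 572.64 -157.47  109.22] F [-1.5   0.18  6.7 ] grip 15.2 q [-0.47  0.58  1.43 -0.    1.13 -0.64]
tool y yaw deg 9.799702982738312 xaxis [ 0. -0. -1.] z [ 0.17 -0.99  0.  ]
```

View pics/w11.png

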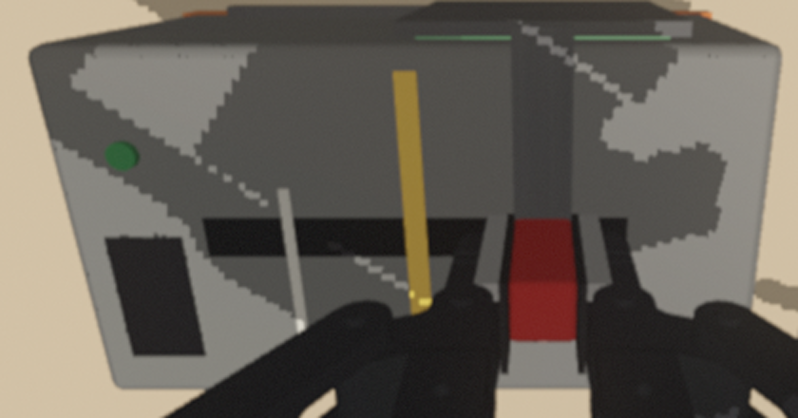

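jog_arm:
  increments:
    - {"rx":0,"ry":0,"rz":0,"x":0,"y":-5,"z":0,"hand":10}
    - {"rx":0,"ry":0,"rz":0,"x":0,"y":-9,"z":0,"hand":10}
    - {"rx":0,"ry":0,"rz":0,"x":0,"y":-9,"z":0,"hand":10}
    - {"rx":0,"ry":0,"rz":0,"x":0,"y":-8,"z":0,"hand":10}
    - {"rx":0,"ry":0,"rz":0,"x":0,"y":-5,"z":0,"hand":10}

```text
time_s: 13.32
eef_pos: [537.6, -163.6, 109.3]
ee_rot: [0.542, 0.456, 0.54, -0.455]
force: [6.5, 2.1, 3.7]
grip_width: 0.176
```

jog_arm:
  increments:
    - {"rx":0,"ry":0,"rz":0,"x":0,"y":0,"z":0,"hand":10}
    - {"rx":0,"ry":0,"rz":0,"x":0,"y":0,"z":0,"hand":10}

```text
time_s: 13.58
eef_pos: [537.8, -163.6, 109.3]
ee_rot: [0.542, 0.456, 0.54, -0.455]
force: [5.2, 1.9, 5.4]
grip_width: 0.176
```

```bash
python3 -c "
from inh import *
s,R=show()
y=R[:,1];print('travel',(s['eef_pos']-[572.64,-157.47,109.2])@y,'Fy',s['force']@y)
im=capture('wrist');cv2.imwrite('pics/w12.png',cv2.resize(im[130:350,130:500,::-1],None,fx=2.1,fy=2.1,interpolation=cv2.INTER_CUBIC))
im=capture('side');cv2.imwrite('pics/s12.png',cv2.resize(im[150:265,260:380,::-1],None,fx=5,fy=5,interpolation=cv2.INTER_CUBIC))
im=capture('top');cv2.imwrite('pics/t12.png',im[:,:,::-1])
"
```

```text
t 13.575 pos [ 537.8  -163.56  109.28] F [5.18 1.9  5.37] grip 15.1 q [-0.5   0.51  1.54  0.    1.08 -0.68]
tool y yaw deg 9.786438597293252 xaxis [ 0. -0. -1.] z [ 0.17 -0.99  0.  ]
travel -35.372287348881926 Fy 5.440788635878494
```

View pics/w12.png

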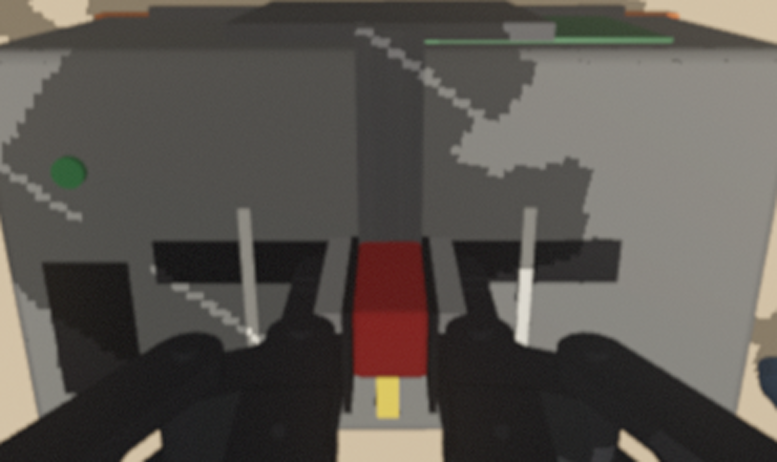

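View pics/s12.png

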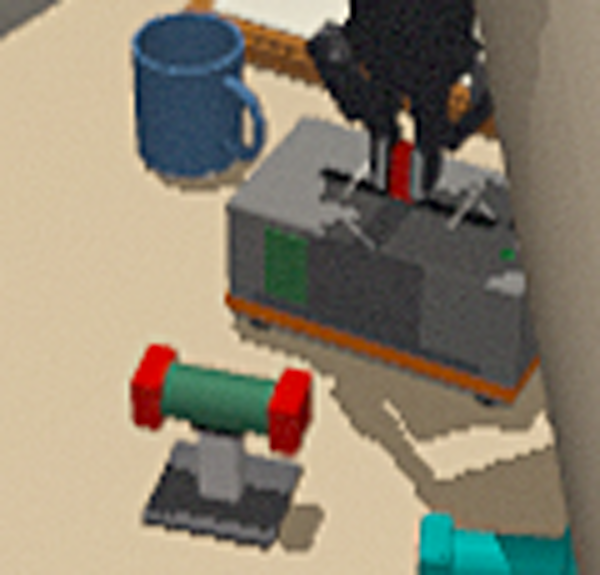

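View pics/t12.png

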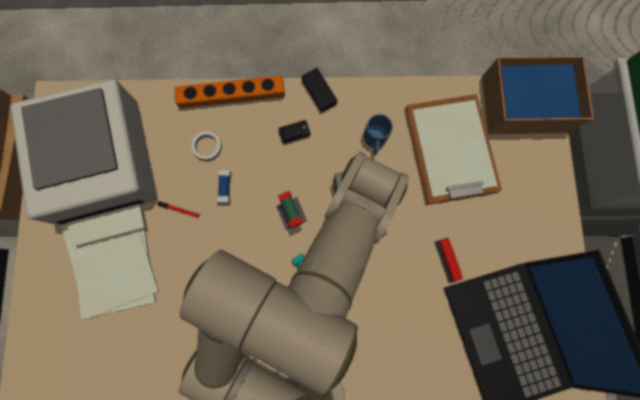

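Half open to within about 0.6 mm: the knob is at 390 between white lines whose middle is 388, at 3.9 px/mm. I'll trim that and verify the baton with an overlay.

jog_arm:
  increments:
    - {"rx":0,"ry":0,"rz":0,"x":0,"y":-0.6,"z":0,"hand":10}
    - {"rx":0,"ry":0,"rz":0,"x":0,"y":0,"z":0,"hand":10}
    - {"rx":0,"ry":0,"rz":0,"x":0,"y":0,"z":0,"hand":10}

```text
time_s: 14.1
eef_pos: [537.3, -163.6, 109.2]
ee_rot: [0.542, 0.456, 0.54, -0.455]
force: [7.0, 2.0, 4.4]
grip_width: 0.172
```

```bash
python3 -c "
from inh import *
s,R=show()
y=R[:,1];print('travel',(s['eef_pos']-[572.64,-157.47,109.2])@y,'Fy',s['force']@y)
a=np.radians(22.1);ex=np.array([np.cos(a),np.sin(a),0]);ey=np.array([-np.sin(a),np.cos(a),0]);ez=np.array([0,0,1.])
c=np.array([527.8,33,78.8]);out=[]
for n,(x0,y0,w,h) in {'side':(270,200,65,65),'top':(260,180,65,65)}.items():
  im=capture(n)[:,:,::-1].copy();k=6
  z=cv2.resize(im[y0:y0+h,x0:x0+w],None,fx=k,fy=k,interpolation=cv2.INTER_CUBIC)
  P=lambda X:tuple(int(round(v)) for v in ((proj(n,X)-[x0,y0]+.5)*k))
  for e in(-1,1):
    q=[P(c+e*50*ex+i*19*ey+j*19*ez) for i,j in((-1,-1),(-1,1),(1,1),(1,-1))]
    cv2.polylines(z,[np.array(q)],True,(255,255,0),1)
  out.append(z)
cv2.imwrite('pics/ov.png',np.hstack(out))
im=capture('wrist');cv2.imwrite('pics/w13.png',cv2.resize(im[130:350,130:500,::-1],None,fx=2.1,fy=2.1,interpolation=cv2.INTER_CUBIC))
"
```

```text
t 14.1 pos [ 537.25 -163.64  109.24] F [7.02 2.03 4.42] grip 14.7 q [-0.5   0.51  1.54  0.    1.08 -0.68]
tool y yaw deg 9.792523350768906 xaxis [ 0. -0. -1.] z [ 0.17 -0.99  0.  ]
travel -35.92206790406519 Fy 7.277340050240424
```

View pics/ov.png

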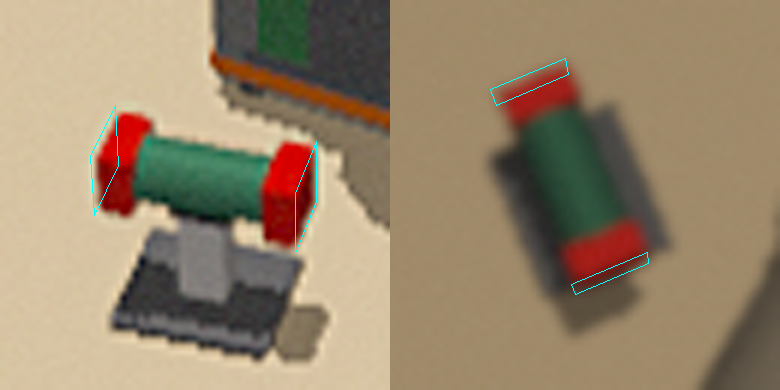

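View pics/w13.png

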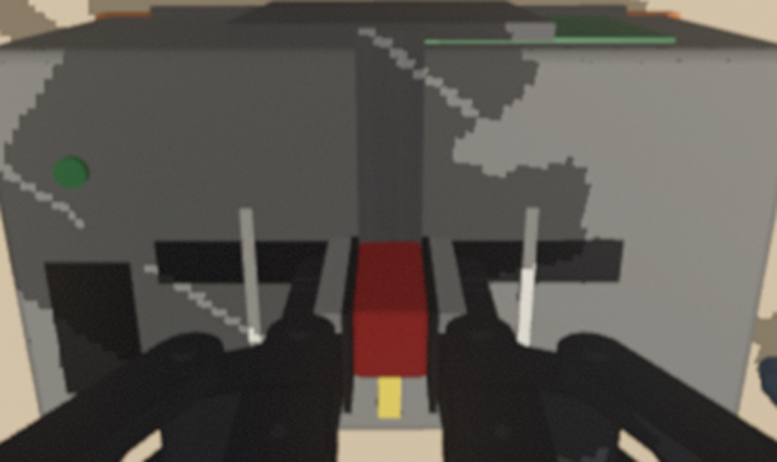

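```bash
python3 -c "
from rig import *
print(finish_job())
s=sense();print(s['time_s'],s['eef_pos'],s['force'],s['grip_width'])"
```

```text
the job is handed in; nothing more can be done
None
the job is handed in; nothing more can be done
```

The job is handed in: the green baton lies released in the cradle, and the gripper is still holding the shutter half open. It took about 14 s of the 56 s allowed.

**Baton:** I laid it along the groove while the shutter was closed. Fz rose to about 8 N when it seated, and it did not move when I let go. The later side and top pictures show it level between its end caps.

**Shutter:** I gripped the red knob with 60 N and slid it to the yellow mark. At the last check it had moved 35.9 mm of the intended 36. The knob lay within about 0.3 mm of the middle between the two white lines. The force along the slide was about 7 N, against 6.7 N expected from the spring.

**Disagreements:**
- The overlay of the expected baton pose was off by 1 to 1.5 pixels (2 to 4 mm) in the top and side views. Those cameras gave the cradle's foot the same kind of offset before placing, so I put it down to calibration.
- The wrist-camera checks before release showed the baton centred to about 1 mm across the groove and 1 to 2 mm along it.

The blue baton and the other things look unmoved in the final pictures. The arm partly hid the turquoise baton and fully hid the purple one in the last top view.

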